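Feel along a tacked seam

ROBOT

A 6-joint arm with a two-finger parallel gripper is mounted at the origin on the work surface. World frame = base frame: x ahead of the robot, y to its left, z up, the work surface at z = 0. Lengths are in m, angles in degrees, forces in N, time in s.
With the tool pointing down it reaches from about 0.35 to 0.875 m from the base axis. Payload 4.2 kg.
Tool frame: the origin (TCP) lies at the very end of the fingers, on their centre line; the grasp point (between the pads) lies behind it (r.grip_point_offset is the z of the grasp point in the tool frame, in m); z points along the fingers, y is the direction in which the jaws open and shut (so a half turn about z gives the same grasp; the last joint's range is limited). The gripper opens to 87 mm and grips with 3 to 60 N. Pads are 19 mm wide; open, the fingers measure 117 mm over their backs; the gripper's body (75 mm by 190 mm) begins 51 mm behind the grasp point.
Start: joints at [-52.62, 22.042, 0.453, 0, -68.411, -14.817], TCP at [0.24, -0.577, 0.223] pointing down, gripper open.
Joint ranges: [-179.83, 179.83], [-69.29, 118.12], [-61.27, 80.66], [-181.25, 117.63], [-171.15, -9.14], [-177.46, 177.46]. Speed limits (degrees/s): [159.86, 159.86, 180, 180, 180, 180].

INTERFACE

Orientations are given as a 3x3 rotation matrix whose columns are the frame's x, y, z axes.
In Python, from station import r, capture, workorder gives the robot as it stands. The module is installed in compiled form; this text tells all that it offers.
- The arm moves only by the shell command python3 -m crank 'ROWS'. ROWS is JSON, a list of rows, each an object with "delta_rot": the turn, a rotation vector about the tool's x, y, z in rad, a list of three; "linear": the shift along the tool's x, y, z in m, a list of three; "gripper": the opening in per cent of the stroke, from 0 (shut) to 100 (fully open). A call has 1 to 10 rows; each row shifts and turns the commanded pose from where the row before left it, along the tool's axes as they then stand; what a row does not reach is not made up. A row lasts 1/8 s, in which the tool goes at most 62.5 mm and 10.7 degrees, less where a joint would pass 70% of its speed; a pose out of reach is approached as far as the arm can. A call is refused whole if a number of a shift passes 0.0625 or a number of a turn 0.188, either way. A call with a gripper value outside its range is refused whole. The fingers move at their own pace and stop on an object; the grip force is fixed at half the most. Time passes only in rows, so rows that do not move let the fingers close. It gives the time, the measured TCP pose, the force and the opening at its end, in the units of the state.
- r.sense(): the state, without advancing time (a new reading comes with each control period).
- capture(name): name is "scene" or "top"; returns a dict with "img" (480x640x3 uint8, blue, green, red), "fx", "fy", "cx", "cy" (pixels), "world_from_camera" (4x4, takes a point from camera to world coordinates). Camera axes: x right, y down, z forward; pixel columns grow to the right and rows downward; lengths in m; the calibration is good to about 2 mm. A picture is of the moment at which its call begins. There is no depth.
- workorder.finish_job(): hands the job in, once; it reports no verdict.
The state is a dict: "time_s": time; "joints": joint angles; "joint_velocities": joint speeds; "effort": joint torques, N m; "tcp_pos": TCP position; "ee_rot": TCP orientation; "wrist_force": force on the tool from outside, world axes, zero at the start; "moment": the same for the moment, N m; "gripper_width": opening from 0.0 (shut) to 1.0 (fully open).
Only numpy, scipy, OpenCV 4.12 (cv2) and the standard library are available. Lean on these libraries where they do the work, as an engineer would, in place of code of your own. Each camera call takes 0.05 s, during which the arm holds its last target.

TASK

Check the tacked seam on the steel plate by touch: with the fingers closed and pointing straight down, lightly touch the tack weld next to the run-on tab, then follow the seam, staying within 20 mm of the plate between the tacks, and touch the second, third and fourth tack in order. Press so gently that the spring tray never goes down to its stop, lift nothing, and leave the things on and around the plate where they are. Finish while holding the fingertips on the fourth tack with light pressure, the tray visibly pressed down a little but not to its stop.

Things in the scene. Friction and masses are not known exactly. Their poses are not given: they have to be found in the camera images.
- plate: loose steel plate 200 x 100 x 5 mm lying in a spring-floated aluminium tray. Origin: centre of its underside; x along its length, y its width, z up. A run-on tab 24 mm long, 30 mm wide sticks out of its -x end (centre y = -20 mm): the seam starts there. The seam, a thin dark line on the top face, runs straight from each tack to the next. Two loose things stand on the plate, off the seam
- tack1: first tack weld, counted from the tab end: a low steel dome on the seam, 16 mm across, standing 2.5 mm above the plate's top face, at (-80, -20) mm in the plate's frame. Origin: its centre, on the plate's top face
- tack2: second tack weld, counted from the tab end: a low steel dome on the seam, 16 mm across, standing 2.5 mm above the plate's top face, at (-27, -20) mm in the plate's frame. Origin: its centre, on the plate's top face
- tack3: third tack weld, counted from the tab end: a low steel dome on the seam, 16 mm across, standing 2.5 mm above the plate's top face, at (27, 20) mm in the plate's frame. Origin: its centre, on the plate's top face
- tack4: fourth tack weld, counted from the tab end: a low steel dome on the seam, 16 mm across, standing 2.5 mm above the plate's top face, at (80, 20) mm in the plate's frame. Origin: its centre, on the plate's top face
- mid12 (a point): point of the seam half-way between tack 1 and tack 2, on the plate's top face, at (-53.5, -20) mm in the plate's frame; z up
- mid23 (a point): point of the seam half-way between tack 2 and tack 3, on the plate's top face, at (0, 0) mm in the plate's frame; z up
- mid34 (a point): point of the seam half-way between tack 3 and tack 4, on the plate's top face, at (53.5, 20) mm in the plate's frame; z up
- tray (a joint): how far the tray with the plate is pressed down, m: 0 free, 0.012 at its stop. Pressing it straight down takes about 2 N to start it moving (1 to 4 N) and 0.7 N more for each mm, so it reaches its stop at about 11 N. It springs back up when released. It cannot tilt or slide sideways
- tray_floor (a point): centre of the tray's floor, on which the plate lies: 40 mm above the table when free. The tray's lip is 4 mm high and 211 x 111 mm outside. It stands over a fixed base 236 x 136 mm, 10 mm thick
- offcut: offcut of thin steel tube, 30 mm across, 34 mm high, standing upright on the steel plate; origin: centre of its underside
- nut: large hexagon nut, 30 mm across flats, 16 mm high, lying on the steel plate; origin: centre of its underside
- hammer: hammer lying on the table to the robot's left
- brush: brush lying on the table to the robot's right
- can: plain can, 66 mm across, 110 mm high, beyond the fixture; origin: centre of its underside
- pipe: piece of dark steel pipe, 76 mm across, 90 mm high, standing beyond the fixture; origin: centre of its underside
- magnet: L-shaped welding magnet with 80 mm legs lying on the table to the right, nearer the robot than the brush
Not all that is in view belongs to the job. Of the things shaped like the plate, the steel one is meant.

How it is judged:
By the outcome, as a careful person would: the job done as asked, in the order asked, and still so for the second after the job is handed in, while the arm keeps its last pose, push and grip.
It also fails if it takes over 42 s, if anything falls off the work surface, if the arm or the gripper's body presses on something with over 40 N, if the wrist force passes 120 N, or if a joint passes its speed limit or range.

## Working session

There is one attempt and no reset: what is moved stays moved. The work goes in short steps, Python scripts to look and compute and a shell command to move; the robot and the scene stay as the last step left them, time stands still between calls to the robot, and variables do not carry over. Pictures are saved under pics/ and viewed, and the job is handed in when it is done.

```bash
mkdir -p pics; python3 - <<'E'
from station import r, capture
import cv2, numpy as np
for n in ("scene","top"):
    c=capture(n); cv2.imwrite(f"pics/{n}0.png",c["img"]); print(n,c["fx"],c["fy"],c["cx"],c["cy"]);print(np.round(c["world_from_camera"],4))
s=r.sense(); print(s, r.grip_point_offset)
E
```

```text
scene 527.4511496670535 527.4511496670535 319.4971869464063 237.3703763703514
[[ 0.4715  0.5052 -0.7229  1.2932]
 [ 0.8819 -0.2734  0.3841 -0.405 ]
 [-0.0036 -0.8186 -0.5744  0.7029]
 [ 0.      0.      0.      1.    ]]
top 610.9125677322581 610.9125677322581 316.807578463944 221.93711077501467
[[ 0.0017 -0.9969  0.0785  0.403 ]
 [-1.     -0.0025 -0.0096  0.0189]
 [ 0.0098 -0.0785 -0.9969  1.5726]
 [ 0.      0.      0.      1.    ]]
{'time_s': 0.1, 'joints': array([-5.26218130e+01,  2.20867169e+01,  3.87266608e-01, -2.50735695e-02,
       -6.84109696e+01, -1.48159193e+01]), 'joint_velocities': array([-0.06839177, -0.09443163,  0.12141718,  0.09818058, -0.04075957,
        0.02648975]), 'effort': array([ 1.68101169e-04, -3.91690135e+01,  1.87934482e+01,  4.23191741e+00,
        1.34230862e-02, -7.87185877e-05]), 'tcp_pos': array([ 0.23960544, -0.57666299,  0.22156348]), 'ee_rot': array([[-9.23524973e-01, -3.83537362e-01, -8.46570844e-04],
       [-3.83538284e-01,  9.23523266e-01,  1.77843445e-03],
       [ 9.97318120e-05,  1.96712096e-03, -9.99998060e-01]]), 'wrist_force': array([ 0.27179525, -0.40944241,  0.33989889]), 'moment': array([-0.01720686, -0.00606909, -0.03808499]), 'gripper_width': 0.9995927998510474} -0.0187
```

View pics/scene0.png

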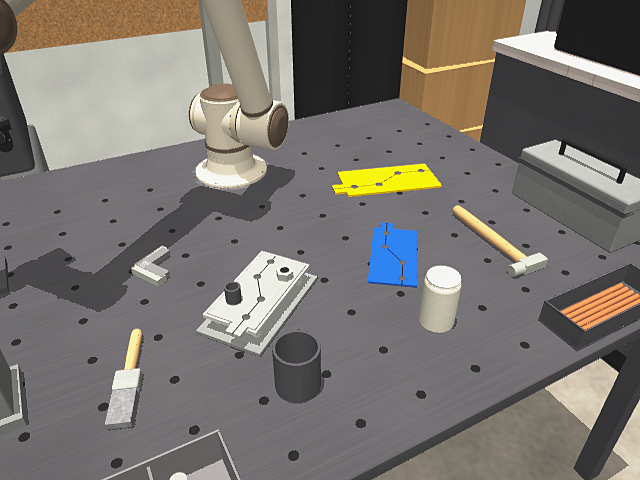

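View pics/top0.png

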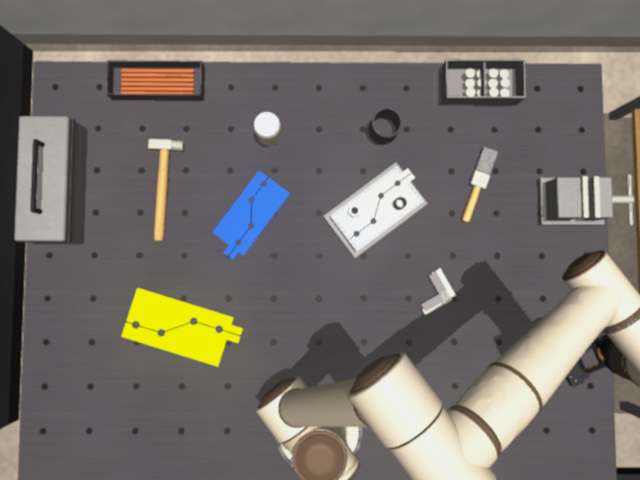

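The steel plate is the grey one, at about (375,208) in top and (258,298) in scene. Its tab end is at top (406,177) and scene (240,328). I'll zoom in on both views.

```bash
python3 - <<'E'
import cv2, numpy as np
a=cv2.imread("pics/top0.png")[150:270,310:440]; b=cv2.imread("pics/scene0.png")[240:360,190:320]
cv2.imwrite("pics/topz.png",cv2.resize(a,None,fx=5,fy=5,interpolation=cv2.INTER_CUBIC))
cv2.imwrite("pics/scenez.png",cv2.resize(b,None,fx=5,fy=5,interpolation=cv2.INTER_CUBIC))
E
```

```text
(no output)
```

View pics/topz.png

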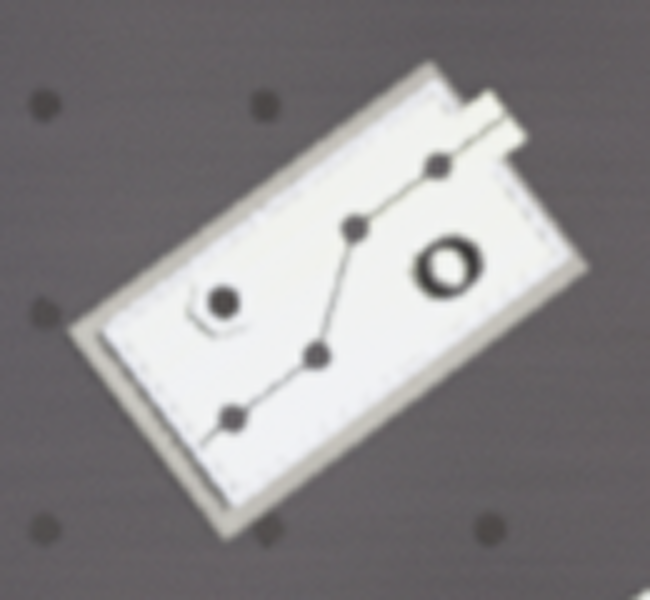

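View pics/scenez.png

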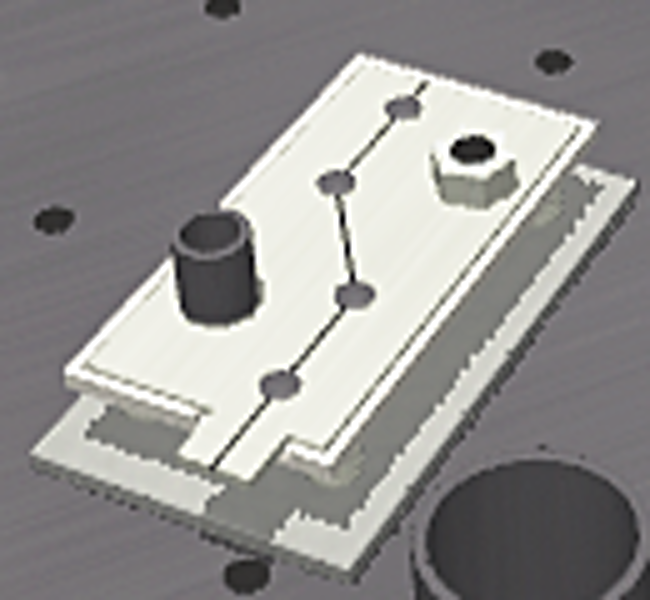

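```bash
cat > h.py <<'E'
import cv2, numpy as np
CAM={}
def ray(c,p):
    M=c["world_from_camera"]; d=M[:3,:3]@np.array([(p[0]-c["cx"])/c["fx"],(p[1]-c["cy"])/c["fy"],1.]); return M[:3,3],d/np.linalg.norm(d)
def tri(c1,p1,c2,p2):
    A=np.zeros((3,3));b=np.zeros(3)
    for c,p in((c1,p1),(c2,p2)):
        o,d=ray(c,p);P=np.eye(3)-np.outer(d,d);A+=P;b+=P@o
    x=np.linalg.solve(A,b); e=[np.linalg.norm((np.eye(3)-np.outer(d,d))@(x-o)) for o,d in(ray(c1,p1),ray(c2,p2))]
    return x,e
def onplane(c,p,z):
    o,d=ray(c,p); return o+d*(z-o[2])/d[2]
def blob(img,p,r=5):
    g=cv2.cvtColor(img,cv2.COLOR_BGR2GRAY).astype(float); x,y=np.round(p).astype(int)
    w=g[y-r:y+r+1,x-r:x+r+1]; W=np.clip(200-w,0,None)
    W=np.where(W>40,W,0); Y,X=np.mgrid[y-r:y+r+1,x-r:x+r+1]
    # remove thin line: keep opened mask
    m=cv2.morphologyEx((W>0).astype(np.uint8),cv2.MORPH_OPEN,np.ones((3,3)))
    m=cv2.dilate(m,np.ones((1,1)));W=W*m
    return np.array([(W*X).sum(),(W*Y).sum()])/W.sum(), int(m.sum())
E
python3 - <<'E'
from h import *
from station import capture
t=capture("top");s=capture("scene")
z=lambda p,o:(np.array(p)+.5)/5-.5+np.array(o)
T=[z(p,(310,150)) for p in((438,166),(355,228),(317,356),(232,418))]
S=[z(p,(190,240)) for p in((280,385),(355,295),(336,183),(403,107))]
X=[]
for a,b in zip(T,S):
    a2,n=blob(t["img"],a,3);b2,m=blob(s["img"],b,4);x,e=tri(t,a2,s,b2);X.append(x)
    print(a.round(1),a2.round(1),n,b.round(1),b2.round(1),m,x.round(4),np.round(e,4),onplane(t,a2,.046).round(4),onplane(s,b2,.046).round(4))
# fit rigid 2D (SVD)
P=np.array([[-80,-20],[-27,-20],[27,20],[80,20]])/1e3
X=np.array(X)
for Q in (X[:,:2],np.array([onplane(t,blob(t["img"],a,3)[0],.046)[:2] for a in T]),np.array([onplane(s,blob(s["img"],a,4)[0],.046)[:2] for a in S])):
    c=Q.mean(0);H=P.T@(Q-c);ang=np.arctan2(H[0,1]-H[1,0],H[0,0]+H[1,1]);R=np.array([[np.cos(ang),-np.sin(ang)],[np.sin(ang),np.cos(ang)]])
    F=P@R.T+c;print("c",c.round(4),"yaw",np.degrees(ang).round(2),"res mm",((Q-F)*1e3).round(1).tolist());print(F.round(4).tolist())
E
```

```text
[397.2 182.8] [397.1 182.8] 22 [245.6 316.6] [245.6 316.5] 40 [ 0.6225 -0.1982  0.0476] [0.0003 0.0003] [ 0.6228 -0.1982  0.046 ] [ 0.6208 -0.198   0.046 ]
[380.6 195.2] [380.5 195.2] 19 [260.6 298.6] [259.9 298.8] 33 [ 0.5908 -0.1567  0.0472] [0.0008 0.0008] [ 0.5913 -0.1561  0.046 ] [ 0.5892 -0.157   0.046 ]
[373.  220.8] [372.9 220.9] 21 [256.8 276.2] [257.  275.9] 31 [ 0.5263 -0.1364  0.0475] [0.0001 0.0001] [ 0.5264 -0.1364  0.046 ] [ 0.5245 -0.1358  0.046 ]
[356.  233.2] [356.  233.2] 22 [270.2 261. ] [270.4 261.3] 23 [ 0.4952 -0.0941  0.0471] [0.0002 0.0002] [ 0.4953 -0.094   0.046 ] [ 0.4937 -0.0937  0.046 ]
c [ 0.5587 -0.1463] yaw 126.58 res mm [[0.1, 0.4], [-0.0, -0.6], [-0.3, 0.2], [0.2, -0.0]]
[[0.6224, -0.1987], [0.5908, -0.1561], [0.5265, -0.1366], [0.495, -0.094]]
c [ 0.559  -0.1462] yaw 126.69 res mm [[0.1, 0.2], [0.2, -0.2], [-0.4, 0.0], [0.2, 0.0]]
[[0.6228, -0.1984], [0.5911, -0.1559], [0.5268, -0.1365], [0.4951, -0.094]]
c [ 0.557  -0.1461] yaw 126.4 res mm [[0.1, 0.7], [0.1, -1.0], [-0.4, 0.4], [0.3, -0.1]]
[[0.6206, -0.1986], [0.5892, -0.156], [0.5249, -0.1362], [0.4935, -0.0936]]
```

```bash
python3 - <<'E'
from h import *
from station import capture
t=capture("top");s=capture("scene")
z=lambda p,o:(np.array(p)+.5)/5-.5+np.array(o)
c=np.array([.5587,-.1463]);a=np.radians(126.6);R=np.array([[np.cos(a),-np.sin(a)],[np.sin(a),np.cos(a)]])
for n,pt,ps,h in (("offcut top",(449,267),(213,233),.079),("nut top",(223,302),(473,150),.061)):
    x,e=tri(t,z(pt,(310,150)),s,z(ps,(190,240)))
    print(n,x.round(4),np.round(e,4),"plate mm",((x[:2]-c)@R*1e3).round(1),((onplane(t,z(pt,(310,150)),h)[:2]-c)@R*1e3).round(1))
for n,p,h in(("can",(267,121),.11),("pipe",(386,122),.09)): print(n,onplane(t,p,h).round(3))
P=np.array([[-112,-20],[-80,-20],[-53.5,-20],[-27,-20],[0,0],[27,20],[53.5,20],[80,20]])/1e3
print((P@R.T+c).round(4).tolist())
E
```

```text
offcut top [ 0.5679 -0.1995  0.0778] [0.0007 0.0007] plate mm [-48.2  24.3] [-47.6  23.8]
nut top [ 0.5518 -0.0887  0.0632] [0.0003 0.0003] plate mm [ 50.4 -28.9] [ 50.2 -29.2]
can [0.764 0.126 0.11 ]
pipe [ 0.768 -0.166  0.09 ]
[[0.6415, -0.2243], [0.6225, -0.1986], [0.6067, -0.1773], [0.5909, -0.1561], [0.5587, -0.1463], [0.5265, -0.1365], [0.5107, -0.1153], [0.4949, -0.094]]
```

```bash
cat > d.py <<'E'
import sys,numpy as np
from station import r
s=r.sense();R=s["ee_rot"];p=s["tcp_pos"]
print("t",round(s["time_s"],2),"tcp",p.round(4),"F",s["wrist_force"].round(2),"w",round(float(s["gripper_width"]),3),"tilt",R[:,2].round(4))
if len(sys.argv)>1:
    d=R.T@(np.array(eval(sys.argv[1]))-p); print("tool mm",(d*1e3).round(1))
E
python3 d.py '[.6225,-.1986,.1]'
```

```text
t 0.3 tcp [ 0.2397 -0.577   0.2222] F [-0.24  0.2  -0.41] w 1.0 tilt [-3.e-04  6.e-04 -1.e+00]
tool mm [-498.6  202.5  122.3]
```

```bash
python3 -m crank '[{"delta_rot":[0,0,0],"linear":[-0.02,0.008,0],"gripper":0},{"delta_rot":[0,0,0],"linear":[-0.04,0.016,0],"gripper":0},{"delta_rot":[0,0,0],"linear":[-0.048,0.02,0],"gripper":0},{"delta_rot":[0,0,0],"linear":[-0.048,0.02,0],"gripper":0},{"delta_rot":[0,0,0],"linear":[-0.048,0.02,0],"gripper":0},{"delta_rot":[0,0,0],"linear":[-0.048,0.02,0],"gripper":0},{"delta_rot":[0,0,0],"linear":[-0.048,0.02,0],"gripper":0},{"delta_rot":[0,0,0],"linear":[-0.048,0.02,0],"gripper":0},{"delta_rot":[0,0,0],"linear":[-0.048,0.02,0],"gripper":0},{"delta_rot":[0,0,0],"linear":[-0.04,0.016,0],"gripper":0}]'; python3 d.py '[.6225,-.1986,.1]'
```

```text
time_s: 1.55
tcp_pos: [0.5747, -0.2409, 0.2227]
ee_rot: [[-0.923, -0.385, 0.0], [-0.385, 0.923, 0.0], [-0.0, -0.0, -1.0]]
wrist_force: [0.1, -0.4, 0.8]
gripper_width: 0.015
t 1.55 tcp [ 0.5747 -0.2409  0.2227] F [ 0.06 -0.39  0.79] w 0.015 tilt [ 4.e-04  1.e-04 -1.e+00]
tool mm [-60.4  20.7 122.7]
```

```bash
python3 -m crank '[{"delta_rot":[0,0,0],"linear":[-0.03,0.01,0.02],"gripper":0},{"delta_rot":[0,0,0],"linear":[-0.02,0.007,0.03],"gripper":0},{"delta_rot":[0,0,0],"linear":[-0.01,0.004,0.04],"gripper":0},{"delta_rot":[0,0,0],"linear":[0,0,0.03],"gripper":0},{"delta_rot":[0,0,0],"linear":[0,0,0.02],"gripper":0},{"delta_rot":[0,0,0],"linear":[0,0,0],"gripper":0},{"delta_rot":[0,0,0],"linear":[0,0,0],"gripper":0}]'; python3 d.py '[.6225,-.1986,.06]'
python3 - <<'E'
from station import capture
import cv2
for n in("top","scene"):
    c=capture(n); 
    i=c["img"][110:270,280:480] if n=="top" else c["img"][200:360,170:370]
    cv2.imwrite(f"pics/{n}1.png",cv2.resize(i,None,fx=3.5,fy=3.5,interpolation=cv2.INTER_CUBIC))
E
python3 d.py
```

```text
time_s: 2.42
tcp_pos: [0.6216, -0.2008, 0.0837]
ee_rot: [[-0.923, -0.384, 0.002], [-0.384, 0.923, -0.001], [-0.002, -0.001, -1.0]]
wrist_force: [0.3, -0.6, -0.4]
gripper_width: 0.006
t 2.42 tcp [ 0.6216 -0.2008  0.0837] F [ 0.27 -0.6  -0.38] w 0.006 tilt [ 1.8e-03 -5.0e-04 -1.0e+00]
tool mm [-1.7  1.7 23.7]
t 2.52 tcp [ 0.6217 -0.2011  0.0841] F [-0.82 -1.19  0.74] w 0.004 tilt [ 2.8e-03 -4.0e-04 -1.0e+00]
```

View pics/scene1.png

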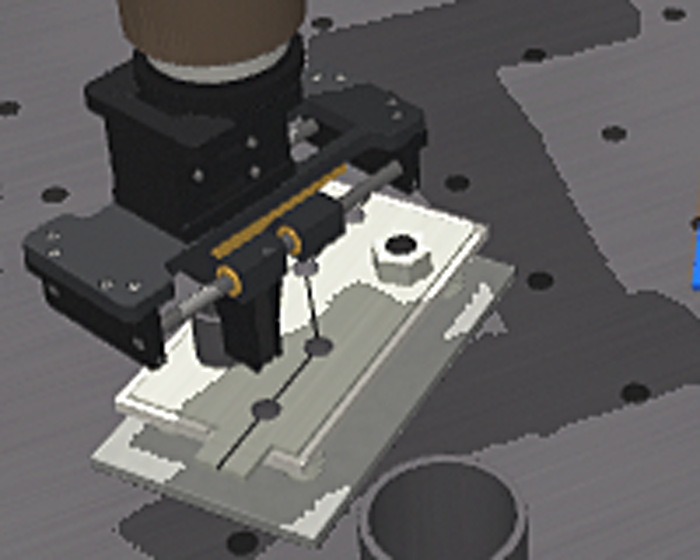

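The closed fingertips are at zoom (262,367), above tack 1 at (266,408), and clear of the offcut. I'll check the tip's projection against the reported TCP.

```bash
cat > proj.py <<'E'
import numpy as np
def proj(c,X):
    M=np.linalg.inv(c["world_from_camera"]);q=M[:3,:3]@np.array(X)+M[:3,3];return np.array([c["fx"]*q[0]/q[2]+c["cx"],c["fy"]*q[1]/q[2]+c["cy"]])
E
python3 - <<'E'
from proj import *
from station import capture,r
c=capture("scene");s=r.sense();p=s["tcp_pos"];R=s["ee_rot"];print(p.round(4),s["wrist_force"].round(2))
for dx in(-.0095,0,.0095):print([((proj(c,p+R[:,0]*dx+R[:,1]*dy)-[170,200]+.5)*3.5-.5).round(0).tolist() for dy in(-.015,0,.015)])
E
python3 d.py '[.6225,-.1986,.056]'
```

```text
[ 0.6215 -0.2012  0.084 ] [-0.45 -0.36 -0.25]
[[245.0, 380.0], [267.0, 364.0], [289.0, 348.0]]
[[232.0, 372.0], [254.0, 356.0], [275.0, 340.0]]
[[218.0, 364.0], [241.0, 348.0], [262.0, 333.0]]
t 2.58 tcp [ 0.6215 -0.2012  0.084 ] F [-0.45 -0.36 -0.25] w 0.007 tilt [ 2.5e-03 -3.0e-04 -1.0e+00]
tool mm [-1.9  2.  28. ]
```

View pics/top1.png

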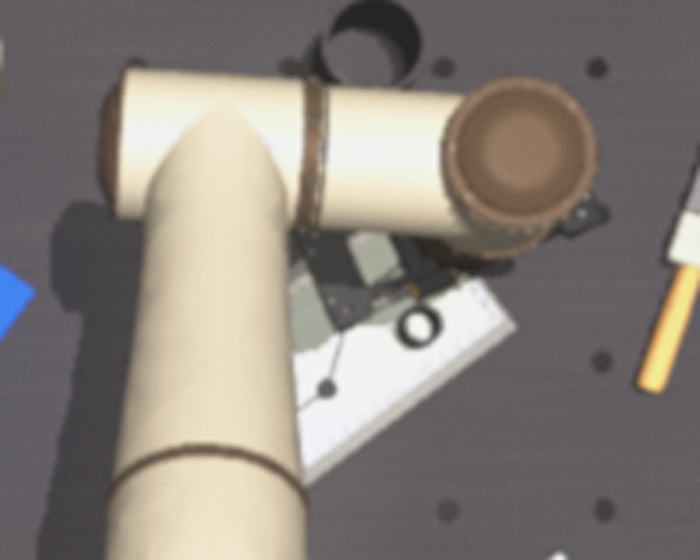

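```bash
python3 - <<'E'
from proj import *
from station import capture,r
import cv2
c=capture("scene");s=r.sense();p=s["tcp_pos"];R=s["ee_rot"]
i=cv2.resize(c["img"][270:330,210:280],None,fx=8,fy=8,interpolation=cv2.INTER_NEAREST)
for dx in(-.0095,0,.0095):
  for dy in(-.015,-.0075,0,.0075,.015):
    q=(proj(c,p+R[:,0]*dx+R[:,1]*dy)-[210,270]+.5)*8; cv2.circle(i,tuple(int(v) for v in q),3,(0,0,255),-1)
q=(proj(c,[.6225,-.1986,.0475])-[210,270]+.5)*8; cv2.circle(i,tuple(int(v) for v in q),3,(0,255,0),-1)
q=(proj(c,[p[0],p[1],.0475])-[210,270]+.5)*8; cv2.circle(i,tuple(int(v) for v in q),3,(255,0,0),-1)
cv2.imwrite("pics/z2.png",i)
E
```

```text
(no output)
```

View pics/z2.png

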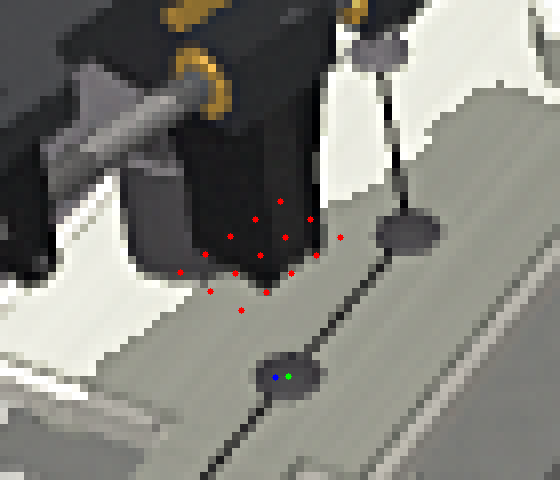

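The tip's drawn footprint matches the reported TCP, so I'll correct about 2 mm sideways and go down.

```bash
python3 -m crank '[{"delta_rot":[0,0,0],"linear":[-0.002,0.002,0.01],"gripper":0},{"delta_rot":[0,0,0],"linear":[0,0,0.01],"gripper":0},{"delta_rot":[0,0,0],"linear":[0,0,0.007],"gripper":0},{"delta_rot":[0,0,0],"linear":[0,0,0.002],"gripper":0},{"delta_rot":[0,0,0],"linear":[0,0,0],"gripper":0},{"delta_rot":[0,0,0],"linear":[0,0,0],"gripper":0}]'; python3 d.py '[.6225,-.1986,.0475]'
```

```text
time_s: 3.38
tcp_pos: [0.6221, -0.1987, 0.0539]
ee_rot: [[-0.923, -0.384, 0.001], [-0.384, 0.923, -0.0], [-0.001, -0.0, -1.0]]
wrist_force: [0.1, 0.4, -0.2]
gripper_width: 0.004
t 3.38 tcp [ 0.6221 -0.1987  0.0539] F [ 0.14  0.43 -0.24] w 0.004 tilt [ 6.e-04 -1.e-04 -1.e+00]
tool mm [-0.4 -0.1  6.4]
```

```bash
python3 -m crank '[{"delta_rot":[0,0,0],"linear":[0,0,0.002],"gripper":0},{"delta_rot":[0,0,0],"linear":[0,0,0.002],"gripper":0},{"delta_rot":[0,0,0],"linear":[0,0,0.001],"gripper":0},{"delta_rot":[0,0,0],"linear":[0,0,0],"gripper":0}]'; python3 -m crank '[{"delta_rot":[0,0,0],"linear":[0,0,0.001],"gripper":0},{"delta_rot":[0,0,0],"linear":[0,0,0],"gripper":0}]';python3 -m crank '[{"delta_rot":[0,0,0],"linear":[0,0,0.001],"gripper":0},{"delta_rot":[0,0,0],"linear":[0,0,0],"gripper":0}]'
```

```text
time_s: 3.88
tcp_pos: [0.6217, -0.1986, 0.0484]
ee_rot: [[-0.923, -0.384, -0.0], [-0.384, 0.923, 0.0], [0.0, 0.0, -1.0]]
wrist_force: [0.0, 0.2, 0.1]
gripper_width: 0.004
time_s: 4.12
tcp_pos: [0.622, -0.1986, 0.0477]
ee_rot: [[-0.923, -0.384, 0.0], [-0.384, 0.923, -0.0], [-0.0, -0.0, -1.0]]
wrist_force: [0.0, -0.2, 0.4]
gripper_width: -0.002
time_s: 4.38
tcp_pos: [0.622, -0.1986, 0.0469]
ee_rot: [[-0.923, -0.384, 0.001], [-0.384, 0.923, -0.0], [-0.0, -0.0, -1.0]]
wrist_force: [-0.8, -0.1, 3.0]
gripper_width: 0.003
```

```bash
python3 -m crank '[{"delta_rot":[0,0,0],"linear":[0,0,0.001],"gripper":0},{"delta_rot":[0,0,0],"linear":[0,0,0],"gripper":0},{"delta_rot":[0,0,0],"linear":[0,0,0],"gripper":0}]'; python3 - <<'E'
from station import capture
import cv2
c=capture("scene");cv2.imwrite("pics/s3.png",cv2.resize(c["img"][240:360,190:320],None,fx=5,fy=5,interpolation=cv2.INTER_CUBIC))
E
python3 d.py
```

```text
time_s: 4.75
tcp_pos: [0.622, -0.1986, 0.0458]
ee_rot: [[-0.923, -0.384, 0.0], [-0.384, 0.923, -0.0], [-0.0, -0.0, -1.0]]
wrist_force: [-0.6, -0.3, 3.2]
gripper_width: 0.003
t 4.8 tcp [ 0.622  -0.1986  0.0458] F [0.33 0.73 2.97] w 0.01 tilt [ 4.e-04 -1.e-04 -1.e+00]
```

View pics/s3.png

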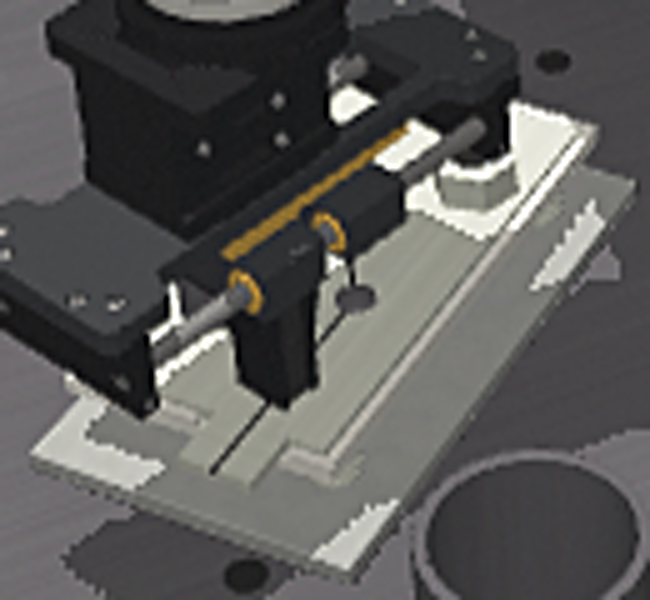

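The tip sits on tack 1 at zoom (280,400), with about 3 N and about 1.7 mm of tray travel. Before moving on I'll check that the gripper's hanging parts clear the offcut's height.

```bash
python3 - <<'E'
from proj import *
from h import ray
from station import capture,r
c=capture("scene");s=r.sense();p=s["tcp_pos"];R=s["ee_rot"]
for n,px in(("bracket L bottom",(145,410)),("bracket R bottom",(490,155)),("carriage bottom",(240,315)),("carr2",(340,255))):
    q=(np.array(px)+.5)/5-.5+[190,240]
    o,d=ray(c,q)
    for x in(-.0375,-.01,.0):  # intersect tool-x plane
        t=(x-R[:,0]@(o-p))/(R[:,0]@d); print(n,x,(R.T@(o+t*d-p)*1e3).round(0))
off=np.array([.5679,-.1995]);nut=np.array([.5518,-.0887])
for k,T in enumerate([(.6225,-.1986),(.5909,-.1561),(.5265,-.1365),(.4949,-.094)]):
    for n,o in(("off",off),("nut",nut)):
        v=np.append(o-np.array(T),0); print(k+1,n,(R.T@v*1e3).round(0)[:2])
E
```

```text
bracket L bottom -0.0375 [-37. -86. -76.]
bracket L bottom -0.01 [-10. -66. -45.]
bracket L bottom 0.0 [  0. -59. -33.]
bracket R bottom -0.0375 [-37.  75. -79.]
bracket R bottom -0.01 [-10. 104. -47.]
bracket R bottom 0.0 [  0. 114. -35.]
carriage bottom -0.0375 [-38. -44. -87.]
carriage bottom -0.01 [-10. -22. -56.]
carriage bottom 0.0 [ -0. -14. -44.]
carr2 -0.0375 [-38.   1. -82.]
carr2 -0.01 [-10.  26. -51.]
carr2 0.0 [ -0.  34. -39.]
1 off [51. 20.]
1 nut [ 23. 129.]
2 off [ 38. -31.]
2 nut [10. 77.]
3 off [-14. -74.]
3 nut [-42.  34.]
4 off [ -27. -125.]
4 nut [-55. -17.]
```

```bash
python3 d.py '[.5909,-.1561,.054]'; python3 -m crank '[{"delta_rot":[0,0,0],"linear":[0,0,-0.004],"gripper":0},{"delta_rot":[0,0,0],"linear":[0,0,-0.004],"gripper":0},{"delta_rot":[0,0,0],"linear":[0.0015,0.006,0],"gripper":0},{"delta_rot":[0,0,0],"linear":[0.0026,0.01,0],"gripper":0},{"delta_rot":[0,0,0],"linear":[0.0026,0.01,0],"gripper":0},{"delta_rot":[0,0,0],"linear":[0.0026,0.01,0],"gripper":0},{"delta_rot":[0,0,0],"linear":[0.0026,0.01,0],"gripper":0},{"delta_rot":[0,0,0],"linear":[0.0014,0.0055,0],"gripper":0},{"delta_rot":[0,0,0],"linear":[0,0,0],"gripper":0},{"delta_rot":[0,0,0],"linear":[0,0,0],"gripper":0}]'; python3 d.py '[.5909,-.1561,.0475]'
```

```text
t 4.85 tcp [ 0.622  -0.1986  0.0457] F [-0.35 -0.33  3.13] w 0.002 tilt [ 4.e-04 -1.e-04 -1.e+00]
tool mm [12.4 51.2 -8.3]
time_s: 6.1
tcp_pos: [0.5901, -0.1563, 0.0536]
ee_rot: [[-0.923, -0.384, 0.0], [-0.384, 0.923, -0.0], [-0.0, -0.0, -1.0]]
wrist_force: [-0.5, -0.4, -0.6]
gripper_width: 0.001
t 6.1 tcp [ 0.5901 -0.1563  0.0536] F [-0.5  -0.36 -0.57] w 0.001 tilt [ 5.e-04 -1.e-04 -1.e+00]
tool mm [-0.8 -0.2  6.1]
```

```bash
python3 -m crank '[{"delta_rot":[0,0,0],"linear":[-0.0008,0,0.002],"gripper":0},{"delta_rot":[0,0,0],"linear":[0,0,0.002],"gripper":0},{"delta_rot":[0,0,0],"linear":[0,0,0.001],"gripper":0},{"delta_rot":[0,0,0],"linear":[0,0,0.001],"gripper":0},{"delta_rot":[0,0,0],"linear":[0,0,0.001],"gripper":0},{"delta_rot":[0,0,0],"linear":[0,0,0],"gripper":0}]'; python3 -m crank '[{"delta_rot":[0,0,0],"linear":[0,0,0.001],"gripper":0},{"delta_rot":[0,0,0],"linear":[0,0,0],"gripper":0},{"delta_rot":[0,0,0],"linear":[0,0,0],"gripper":0}]'; python3 d.py '[.5909,-.1561,.0475]'
```

```text
time_s: 6.85
tcp_pos: [0.5905, -0.1559, 0.0468]
ee_rot: [[-0.923, -0.384, 0.0], [-0.384, 0.923, -0.0], [-0.0, -0.0, -1.0]]
wrist_force: [-0.7, 0.9, 2.4]
gripper_width: 0.007
time_s: 7.22
tcp_pos: [0.5905, -0.1559, 0.0457]
ee_rot: [[-0.923, -0.384, 0.0], [-0.384, 0.923, -0.0], [-0.0, -0.0, -1.0]]
wrist_force: [-1.8, 0.3, 3.2]
gripper_width: 0.003
t 7.22 tcp [ 0.5905 -0.1559  0.0457] F [-1.78  0.34  3.16] w 0.003 tilt [ 1.e-04 -1.e-04 -1.e+00]
tool mm [-0.3 -0.3 -1.8]
```

```bash
python3 d.py '[.5265,-.1365,.054]'; python3 -m crank '[{"delta_rot":[0,0,0],"linear":[0,0,-0.004],"gripper":0},{"delta_rot":[0,0,0],"linear":[0,0,-0.004],"gripper":0},{"delta_rot":[0,0,0],"linear":[0.006,0.005,0],"gripper":0},{"delta_rot":[0,0,0],"linear":[0.01,0.0083,0],"gripper":0},{"delta_rot":[0,0,0],"linear":[0.01,0.0083,0],"gripper":0},{"delta_rot":[0,0,0],"linear":[0.01,0.0083,0],"gripper":0},{"delta_rot":[0,0,0],"linear":[0.01,0.0083,0],"gripper":0},{"delta_rot":[0,0,0],"linear":[0.0055,0.0043,0],"gripper":0},{"delta_rot":[0,0,0],"linear":[0,0,0],"gripper":0},{"delta_rot":[0,0,0],"linear":[0,0,0],"gripper":0}]'; python3 d.py '[.5265,-.1365,.0475]'
```

```text
t 7.22 tcp [ 0.5905 -0.1559  0.0457] F [-1.78  0.34  3.16] w 0.003 tilt [ 1.e-04 -1.e-04 -1.e+00]
tool mm [51.7 42.5 -8.3]
time_s: 8.48
tcp_pos: [0.5272, -0.1364, 0.0537]
ee_rot: [[-0.923, -0.384, 0.001], [-0.384, 0.923, -0.0], [-0.001, -0.0, -1.0]]
wrist_force: [-0.9, 0.8, -0.1]
gripper_width: 0.003
t 8.47 tcp [ 0.5272 -0.1364  0.0537] F [-0.95  0.76 -0.08] w 0.003 tilt [ 7.e-04 -1.e-04 -1.e+00]
tool mm [0.7 0.2 6.2]
```

```bash
python3 -m crank '[{"delta_rot":[0,0,0],"linear":[0.0007,0,0.002],"gripper":0},{"delta_rot":[0,0,0],"linear":[0,0,0.002],"gripper":0},{"delta_rot":[0,0,0],"linear":[0,0,0.001],"gripper":0},{"delta_rot":[0,0,0],"linear":[0,0,0.001],"gripper":0},{"delta_rot":[0,0,0],"linear":[0,0,0.001],"gripper":0},{"delta_rot":[0,0,0],"linear":[0,0,0],"gripper":0}]'; python3 -m crank '[{"delta_rot":[0,0,0],"linear":[0,0,0.001],"gripper":0},{"delta_rot":[0,0,0],"linear":[0,0,0],"gripper":0},{"delta_rot":[0,0,0],"linear":[0,0,0],"gripper":0}]'; python3 d.py '[.4949,-.094,.054]'
python3 - <<'E'
from station import capture
import cv2
c=capture("scene");cv2.imwrite("pics/s4.png",cv2.resize(c["img"][210:360,190:340],None,fx=4,fy=4,interpolation=cv2.INTER_CUBIC))
E
```

```text
time_s: 9.22
tcp_pos: [0.526, -0.1366, 0.0468]
ee_rot: [[-0.923, -0.384, 0.0], [-0.384, 0.923, -0.0], [-0.0, -0.0, -1.0]]
wrist_force: [-0.5, 0.4, 2.7]
gripper_width: 0.007
time_s: 9.6
tcp_pos: [0.5261, -0.1366, 0.0457]
ee_rot: [[-0.923, -0.384, 0.0], [-0.384, 0.923, -0.0], [-0.0, -0.0, -1.0]]
wrist_force: [-2.0, -0.8, 3.2]
gripper_width: 0.006
t 9.6 tcp [ 0.5261 -0.1366  0.0457] F [-1.95 -0.76  3.19] w 0.006 tilt [ 2.e-04 -1.e-04 -1.e+00]
tool mm [12.4 51.3 -8.3]
```

View pics/s4.png

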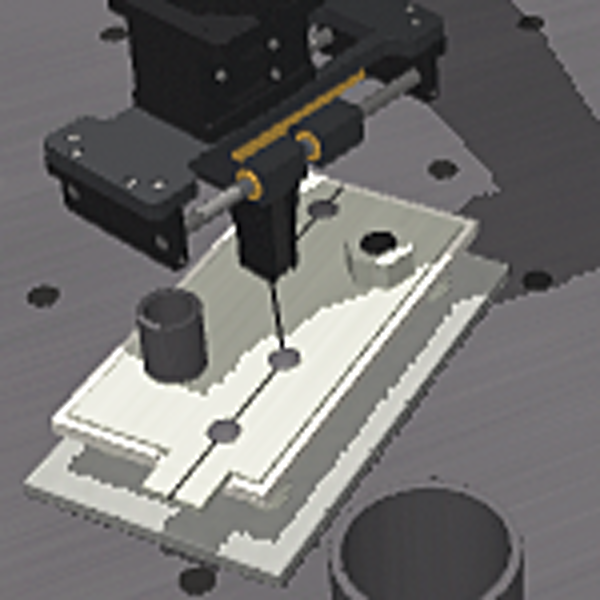

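The tip is on tack 3 at zoom (268,275). The offcut at (172,335), the nut at (378,255) and the plate have not moved. I'll go on to tack 4.

```bash
python3 -m crank '[{"delta_rot":[0,0,0],"linear":[0,0,-0.004],"gripper":0},{"delta_rot":[0,0,0],"linear":[0,0,-0.004],"gripper":0},{"delta_rot":[0,0,0],"linear":[0.0014,0.006,0],"gripper":0},{"delta_rot":[0,0,0],"linear":[0.0025,0.01,0],"gripper":0},{"delta_rot":[0,0,0],"linear":[0.0025,0.01,0],"gripper":0},{"delta_rot":[0,0,0],"linear":[0.0025,0.01,0],"gripper":0},{"delta_rot":[0,0,0],"linear":[0.0025,0.01,0],"gripper":0},{"delta_rot":[0,0,0],"linear":[0.0011,0.0053,0],"gripper":0},{"delta_rot":[0,0,0],"linear":[0,0,0],"gripper":0},{"delta_rot":[0,0,0],"linear":[0,0,0],"gripper":0}]'; python3 d.py '[.4949,-.094,.0475]'
```

```text
time_s: 10.9
tcp_pos: [0.4951, -0.0941, 0.0536]
ee_rot: [[-0.923, -0.384, 0.0], [-0.384, 0.923, -0.0], [-0.0, -0.0, -1.0]]
wrist_force: [0.6, 0.4, 0.3]
gripper_width: 0.008
t 10.9 tcp [ 0.4951 -0.0941  0.0536] F [0.59 0.43 0.3 ] w 0.008 tilt [ 4.e-04 -0.e+00 -1.e+00]
tool mm [0.1 0.1 6.1]
```

```bash
python3 -m crank '[{"delta_rot":[0,0,0],"linear":[0,0,0.002],"gripper":0},{"delta_rot":[0,0,0],"linear":[0,0,0.002],"gripper":0},{"delta_rot":[0,0,0],"linear":[0,0,0.001],"gripper":0},{"delta_rot":[0,0,0],"linear":[0,0,0.001],"gripper":0},{"delta_rot":[0,0,0],"linear":[0,0,0.001],"gripper":0},{"delta_rot":[0,0,0],"linear":[0,0,0],"gripper":0}]'; python3 -m crank '[{"delta_rot":[0,0,0],"linear":[0,0,0.001],"gripper":0},{"delta_rot":[0,0,0],"linear":[0,0,0.001],"gripper":0},{"delta_rot":[0,0,0],"linear":[0,0,0.001],"gripper":0},{"delta_rot":[0,0,0],"linear":[0,0,0],"gripper":0},{"delta_rot":[0,0,0],"linear":[0,0,0],"gripper":0},{"delta_rot":[0,0,0],"linear":[0,0,0],"gripper":0},{"delta_rot":[0,0,0],"linear":[0,0,0],"gripper":0}]'; python3 d.py '[.4949,-.094,.0475]'
python3 - <<'E'
from station import capture
import cv2
c=capture("scene");cv2.imwrite("pics/s5.png",cv2.resize(c["img"][210:360,190:340],None,fx=4,fy=4,interpolation=cv2.INTER_CUBIC))
from h import *
s0=cv2.imread("pics/scene0.png")
for p in((245.6,316.5),(259.9,298.8),(257,276)):
    for im in (s0,c["img"]): print(blob(im,p,4)[0].round(2),end=" ")
    print()
E
```

```text
time_s: 11.65
tcp_pos: [0.4948, -0.0941, 0.0467]
ee_rot: [[-0.923, -0.384, 0.0], [-0.384, 0.923, -0.0], [-0.0, -0.0, -1.0]]
wrist_force: [-1.4, -1.1, 3.2]
gripper_width: 0.005
time_s: 12.52
tcp_pos: [0.4948, -0.0941, 0.0436]
ee_rot: [[-0.923, -0.384, 0.0], [-0.384, 0.923, -0.0], [-0.0, -0.0, -1.0]]
wrist_force: [-1.5, -1.2, 4.9]
gripper_width: 0.005
t 12.53 tcp [ 0.4948 -0.0941  0.0436] F [-1.54 -1.24  4.93] w 0.005 tilt [ 0. -0. -1.]
tool mm [-0.1  0.  -3.9]
[245.56 316.48] [245.6  317.95] 
[259.91 298.79] [260.94 299.96] 
[257.03 275.94] [257.04 277.52]
```

View pics/s5.png

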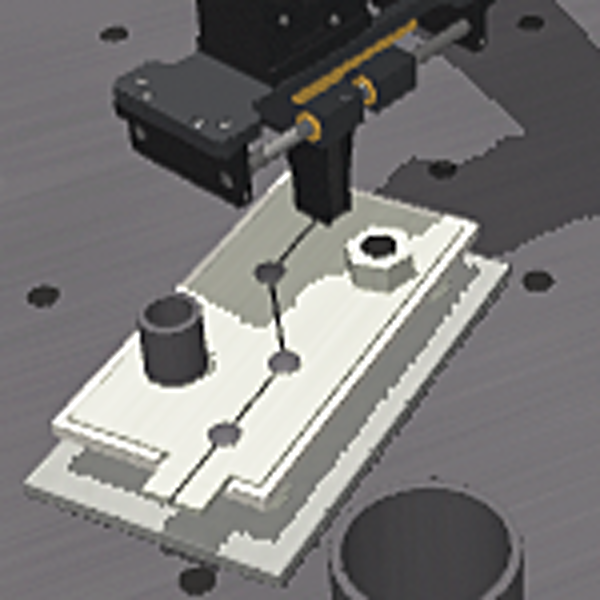

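The tip is on tack 4 at zoom (325,218). The tacks have moved about 1.5 px down in the picture with little sideways shift, which fits 3–4 mm of tray travel. The offcut and nut are unmoved, so I'll hand in.

```bash
python3 - <<'E'
from station import workorder
print(workorder.finish_job())
E
```

```text
the job is handed in; nothing more can be done
None
```

I touched tacks 1 to 4 in order with closed, downward fingers and handed the job in at about 12.5 s, still holding tack 4.

- **Touches:** tacks 1 to 3 each took about 3.2 N, with the tray down about 1.7 mm. Each touch was within about 1 mm of the tack centre measured in the two views.
- **Following the seam:** between tacks I moved in straight lines along the seam. The tip was commanded to about 8.5 mm above the plate, and readings at the end of each move agreed.
- **Final hold on tack 4:** 4.9 N with the tip at z = 43.6 mm. That is about 4 mm of tray travel against the 12 mm stop, and the last picture shows the plate lowered by a matching amount.
- **Surroundings:** the offcut and nut looked unmoved in the last picture, and no unexpected forces appeared. I did not take a final top picture.
- **Disagreements:** the scene and top views differed by about 2 mm in x, within the calibration. I used the two-view triangulated positions, whose 47.2 to 47.6 mm heights match the expected 47.5 mm. Sideways force readings of up to about 2 N appeared while pressing. Force noise was about 1 N, and I saw no shift of the plate.

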